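# Secure the crank of a hand mill with its R-clip

### The job

Pull the R-clip out of its slotted wooden block and secure the hand mill's crank with it: find the cross-hole in the shaft by feel and push the straight leg down through it until the grip sits on the shaft and the bent leg has snapped round it, then let go. Press gently, never with more than 25 N on the mill, and leave the other things where they are.

Things in the scene. Friction and masses are not known exactly. Their poses are not given: they have to be found in the camera images.
- clip: R-clip, about 40 g: grey plastic grip, two legs of 5 mm steel wire pointing down; stands upright in the block at the start. Origin: underside of the grip, on the straight leg's axis. z away from the legs; x along the grip's thickness; y towards the bent leg. The grip's foot is 12 mm (x) by 26 mm (y, from -7 to 19), with a neck and a round disc above it
- clip_grip (a point): centre of the clip's flat round grip disc, at (0, 6, 30) mm in the clip's frame: 30 mm above the grip's underside. The disc is 12 mm thick (along x) and 30 mm in diameter (y, z); take it across its 12 mm. Axes as clip
- clip_tip (a point): blunt lower end (slightly chamfered) of the straight leg, (0, 0, -39) mm in the clip's frame. Bent leg, beside it in the plane x = 0: wire centre at y = 13 by z = -10, narrowing to y = 9 at z = -20, flaring to y = 15.5 at its end z = -34 mm
- clip_seat (a point): point on the straight leg's axis 10 mm below the grip's underside; it lies on the shaft's axis when the clip is home (grip's foot on the shaft). Axes as clip
- clip_leg (a joint): how far the bent leg is sprung out, rad: 0 at rest, most (about 0.16) when its narrow part passes the shaft's widest part 10 mm before home, under 0.06 once snapped round. Spring 0.9 N m/rad at the grip's foot; first touches about 20 mm before home, with the straight leg already through. Pushing home takes about 8 N
- mill: grey hand mill screwed down, base plate 130 x 96 mm, hopper 132 mm high. Origin: underside, z up. Steel shaft, diameter 20 mm, along x at y = 0, z = 60 mm (its top at 70 mm), sticks out to -x; it and the crank do not turn. Crank hub (diameter 28) begins 28 mm to +x of the cross-hole, shaft ends 23 mm to -x of it; crank arm and knob lie to the -y side, lower than the shaft's top
- hole_mark (a point): (-82, 0, 60) mm in the mill's frame, axes as mill: a reference point on the shaft's axis. The shaft has stopped anywhere in its end play, so the real cross-hole (7 mm wide, vertical, through the axis) lies 4 to 24 mm to -x of this point: not measured, to be felt or seen. The shaft is stiff and stays there when pressed gently
- block: light wooden block 50 x 72 x 44 mm, fixed. Origin: centre of its underside, z up. The slot in its top, 9 mm (x) by 34 mm (y), goes right through; at the start the clip stands in it, grip's foot on the block's top, clip axes parallel to the block's
- mug_1: white mug, a bystander: leave it where it is (moved at most 20 mm)
- glass_1: clear drinking glass, a bystander: leave it where it is (moved at most 20 mm)
- spoon_1: steel spoon, a bystander: leave it where it is (moved at most 20 mm)
- opener_1: bottle opener with black handle, a bystander: leave it where it is (moved at most 20 mm)
- pegs_1: wooden clothes peg, a bystander: leave it where it is (moved at most 20 mm)
Mind the look-alikes: they are no part of the job. Several things have the shape of the clip; the one meant has the colours described above.

How it is judged:
By the outcome, as a careful person would: the job done as asked, in the order asked, and still so for the second after the job is handed in, with the robot touching nothing.
It also fails if it takes over 51 s, if anything falls off the work surface, if the arm or the gripper's body presses on something with over 40 N, if the wrist force passes 120 N, or if a joint passes its speed limit or range.

### The arm

A 6-joint arm with a two-finger parallel gripper is mounted at the origin on a cart in front of the work surface, level with it; the furniture and walls round the work are solid. World frame = base frame: x ahead of the robot, y to its left, z up, the work surface at z = 0. Lengths are in mm, angles in rad, forces in N, time in s.
With the tool pointing down it reaches from about 350 to 775 mm from the base axis. Payload 7.3 kg.
Tool frame: the origin (TCP) lies on the centre line of the jaws, within the pads' length; the fingertips stand finger_overhang ahead of it and the grasp point (between the pads) lies 8 mm behind it (finger_overhang is the distance from the TCP to the fingertips, in mm); z points along the fingers, y is the line along which they close (so a half turn about z gives the same grasp; the last joint's range is limited). The gripper opens to 92 mm and grips with 3 to 60 N. Pads are 19 mm wide; open, the fingers measure 130 mm over their backs; the gripper's body (75 mm by 190 mm) begins 47 mm behind the grasp point.
Start: joints at [-1.454, 0.342, 1.524, -0, 1.275, -0.146], TCP at [136.409, -506.989, 216.741] pointing down, gripper open.
Joint ranges: [-2.53, 2.53], [-0.77, 2.02], [0.04, 2.7], [-1, 4.14], [0.28, 2.66], [-3.11, 3.11]. Speed limits (rad/s): [2.57, 2.57, 3.14, 3.14, 3.14, 3.14].

### API

Orientations are given as [roll, pitch, yaw] about the fixed x, y, z axes, in that order (R = Rz(yaw) Ry(pitch) Rx(roll)).
In Python, from plant import get_obs, capture, close_job, finger_overhang gives the robot as it stands.
- The arm moves only by the shell command python3 -m inch 'ROWS'. ROWS is JSON, one flat list of numbers, 7 for each row, row after row: the turn, a rotation vector about the tool's x, y, z scaled (see below), then the shift along the tool's x, y, z scaled (see below), then the closure, from -1 (fully open) to 1 (shut). In form: [ax, ay, az, tx, ty, tz, gripper, ax, ay, az, tx, ty, tz, gripper, ...]. A call has 1 to 10 rows; each row shifts and turns the commanded pose from where the row before left it, along the tool's axes as they then stand; what a row does not reach is not made up. The controller multiplies each number of a shift by 0.8 m and each number of a turn by 1.5 rad. A row lasts 1/12 s, in which the tool goes at most 41.7 mm and 7.16 degrees, less where a joint would pass 70% of its speed; a pose out of reach is approached as far as the arm can. A call with a number of a shift or a turn outside -1 to 1 is refused whole. A call with a gripper value outside its range is refused whole. The fingers move at their own pace and stop on an object; the grip force is fixed at half the most. Time passes only in rows, so rows that do not move let the fingers close. It gives the time, the measured TCP pose, the force, the opening and the grip force at its end, in the units of the state.
- get_obs(): the state, without advancing time (a new reading comes with each control period).
- capture(name): name is "side" or "top" or "wrist"; returns a dict with "image" (400x640x3 uint8, red, green, blue), "mtx" (3x3 intrinsics, pixels), "pose" (4x4, takes a point from camera to world coordinates). Camera axes: x right, y up, looking along -z (the intrinsics and any distortion apply to the point x, -y, -z); pixel columns grow to the right and rows downward; lengths in mm; the calibration is good to about 2 mm. A picture is of the moment at which its call begins. There is no depth.
- close_job(): hands the job in; it is judged then, once.
The state is a dict: "time": time; "joint_positions": joint angles; "dq": joint speeds; "tau": joint torques, N m; "tool_pos": TCP position; "tcp_rot": TCP orientation; "contact_force": force on the tool from outside, world axes, zero at the start; "moment": the same for the moment, N m; "grip_width": finger opening in mm; "finger_force": force on a finger pad.
Only numpy, scipy, OpenCV 4.12 (cv2) and the standard library are available. Lean on these libraries where they do the work, as an engineer would, in place of code of your own. Each camera call takes 0.05 s, during which the arm holds its last target. There are 200 camera calls.

## Working session

There is one attempt and no reset: what is moved stays moved. The work goes in short steps, Python scripts to look and compute and a shell command to move; the robot and the scene stay as the last step left them, time stands still between calls to the robot, and variables do not carry over. Pictures are saved under pics/ and viewed, at most 10 in all, crops included, and the job is handed in when it is done.

```bash
ls; mkdir -p pics; cat > h.py <<'E'
import numpy as np,cv2,pickle
from plant import *
def cap(n,f):
    c=capture(n); pickle.dump(c,open(f'pics/{f}.pkl','wb')); cv2.imwrite(f'pics/{f}.png',c['image'][:,:,::-1]); return c
def load(f): return pickle.load(open(f'pics/{f}.pkl','rb'))
def ray(c,u,v):
    d=np.linalg.inv(c['mtx'])@[u,v,1]; P=np.array(c['pose']); d=P[:3,:3]@[d[0],-d[1],-d[2]]
    return P[:3,3],d/np.linalg.norm(d)
def tri(*a):
    A=np.zeros((3,3));b=np.zeros(3);L=[ray(*x) for x in a]
    for o,d in L:
        M=np.eye(3)-np.outer(d,d);A+=M;b+=M@o
    p=np.linalg.solve(A,b); return p,[np.linalg.norm((np.eye(3)-np.outer(d,d))@(p-o)) for o,d in L]
def atz(c,u,v,z):
    o,d=ray(c,u,v); return o+d*(z-o[2])/d[2]
def proj(c,p):
    P=np.array(c['pose']);q=P[:3,:3].T@(np.array(p)-P[:3,3]);q=np.array(c['mtx'])@[q[0],-q[1],-q[2]];return q[:2]/q[2]
E
python3 - <<'E'
from h import *
print(get_obs(),finger_overhang)
a=cap('top','top0');b=cap('side','side0')
for c in(a,b): print(c['mtx'],c['pose'],c.keys())
E
```

```text
pics
{'time': 0.0, 'joint_positions': array([-1.45401742e+00,  3.42720010e-01,  1.52501743e+00, -2.00279465e-05,
        1.27541449e+00, -1.45995654e-01]), 'dq': array([ 3.43713215e-06,  3.86260818e-04, -9.14358919e-04, -3.39502761e-04,
       -3.85819273e-04, -2.61948171e-04]), 'tau': array([ 5.59446198e-04, -4.31247389e+01, -2.44220996e+01,  7.17154378e-02,
        5.60637563e-02, -1.50032861e-04]), 'tool_pos': array([ 136.3414844 , -506.54282969,  216.0462479 ]), 'tcp_rot': array([-3.14004718e+00, -2.07892509e-04,  2.62780246e-01]), 'contact_force': array([0.08228116, 0.02282209, 0.11463123]), 'moment': array([ 0.0083908 , -0.00303509,  0.00866281]), 'finger_force': 0.0, 'grip_width': 91.36646470706634} 11.0
[[409.20961132   0.         323.33931715]
 [  0.         409.20961132 202.20079937]
 [  0.           0.           1.        ]] [[ 1.90685356e-02  9.92531612e-01 -1.20488132e-01  4.35681547e+02]
 [-9.99549992e-01  2.17155366e-02  2.06941703e-02  2.29990326e+02]
 [ 2.31560826e-02  1.20039304e-01  9.92499049e-01  9.58208166e+02]
 [ 0.00000000e+00  0.00000000e+00  0.00000000e+00  1.00000000e+00]] dict_keys(['image', 'mtx', 'pose'])
[[439.67989855   0.         323.72879961]
 [  0.         439.67989855 201.20566497]
 [  0.           0.           1.        ]] [[ 9.16384479e-01  2.55132219e-01 -3.08459134e-01  2.93319640e+02]
 [-3.99688894e-01  5.40634217e-01 -7.40245521e-01 -4.06077112e+02]
 [-2.20969200e-02  8.01637196e-01  5.97402320e-01  5.92107382e+02]
 [ 0.00000000e+00  0.00000000e+00  0.00000000e+00  1.00000000e+00]] dict_keys(['image', 'mtx', 'pose'])
```

View pics/top0.png

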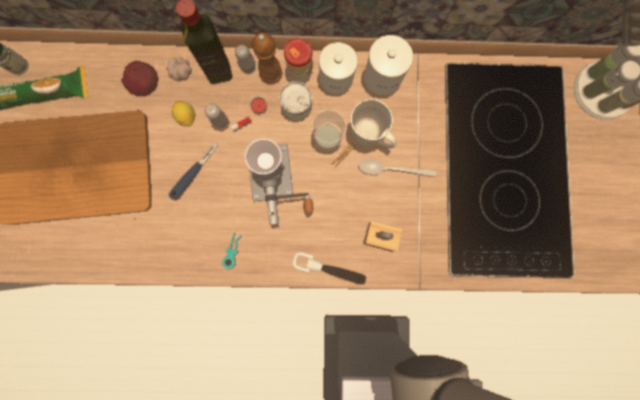

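View pics/side0.png

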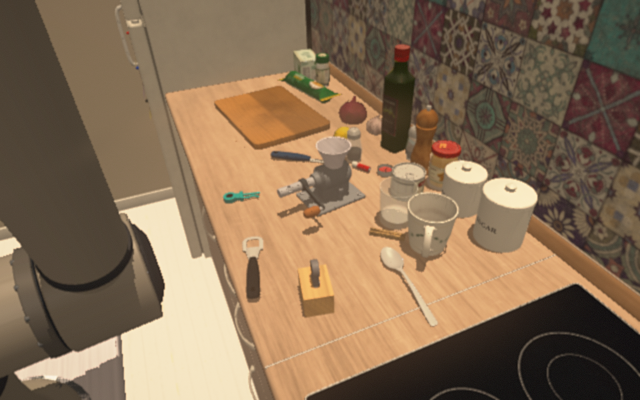

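Candidates for the clip: grey one standing in the wooden block (top 383,236; side 315,272), a teal one lying at top (232,250), and a red one lying at top (243,122). Only the grey one, upright in the block, fits the description. I'll confirm it in an enlarged composite.

```bash
python3 - <<'E'
from h import *
a=cv2.imread('pics/top0.png');b=cv2.imread('pics/side0.png')
def cr(i,u,v,w,h,s): return cv2.resize(i[v:v+h,u:u+w],(w*s,h*s),interpolation=cv2.INTER_CUBIC)
r1=np.hstack([cr(a,355,215,60,43,6),cr(b,285,250,60,75,6)[:43*6] if 0 else cv2.resize(b[250:325,285:350],(360,258*360//360),interpolation=3)])
x1=cr(a,358,215,50,40,8);x2=cr(b,290,252,50,70,8)
x3=cr(a,240,130,80,100,4);x4=cr(b,265,130,105,90,4)
L=np.vstack([x1,cv2.copyMakeBorder(x3[:240*2-200+0] if 0 else x3[:,:],0,0,0,80,cv2.BORDER_CONSTANT)])[:600]
cv=np.zeros((600,800,3),np.uint8)
cv[:320,:400]=x1; cv[:560,400:800]=x2
# mill top lower part
m=cr(a,250,170,66,56,5); cv[320:600,:330]=m
cv2.imwrite('pics/c1.png',cv)
cv2.imwrite('pics/c2.png',cr(b,270,135,100,75,8))
E
```

```text
(no output)
```

View pics/c1.png

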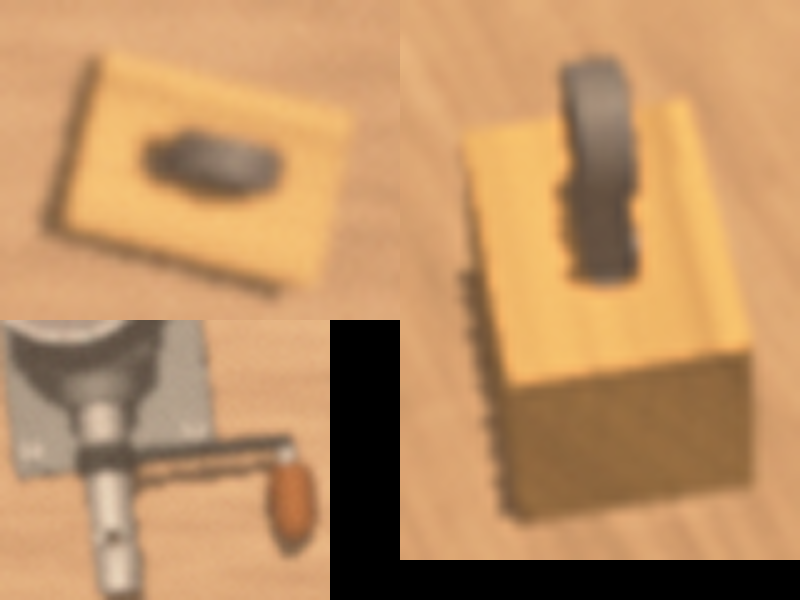

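View pics/c2.png

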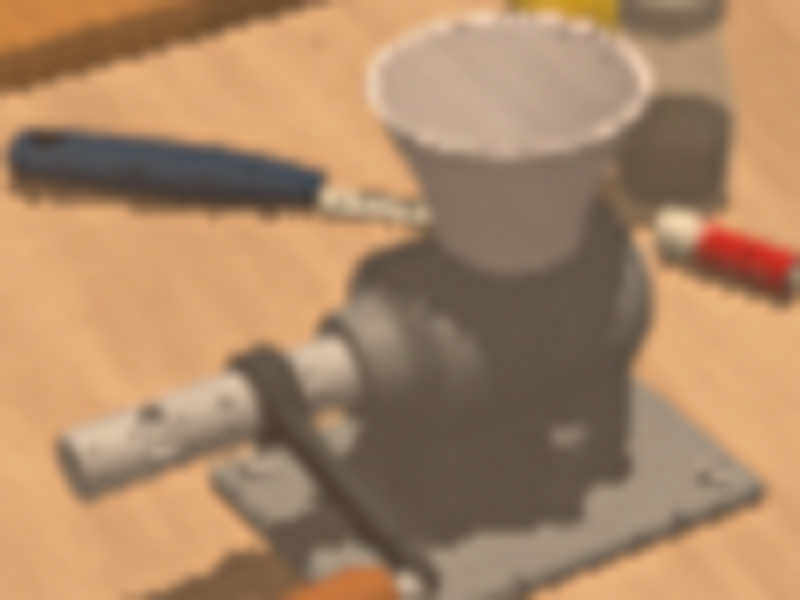

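The crop confirms it: the grey clip stands in the block (top crop disc centre ~(213,163), side crop disc top ~(600,60)). The shaft shows a dark cross-hole, top crop (112,537) and side crop (150,413), with a fainter spot nearer the hub that I take to be a look-alike mark.

```bash
cat >> h.py <<'E'
def inv(x,y,ox,oy,s,cx=0,cy=0): return ((x-cx+.5)/s-.5+ox,(y-cy+.5)/s-.5+oy)
E
python3 - <<'E'
from h import *
np.set_printoptions(precision=1,suppress=True)
T=load('top0');S=load('side0')
tb=lambda x,y:(T,*inv(x,y,358,215,8)); sb=lambda x,y:(S,*inv(x,y,290,252,8,400))
tm=lambda x,y:(T,*inv(x,y,250,170,5,0,320)); sm=lambda x,y:(S,*inv(x,y,270,135,8))
C=[]
for t,s in [((322,285),(512,385)),((352,110),(748,350)),((100,52),(690,97)),((65,222),(465,130))]:
    p,r=tri(tb(*t),sb(*s));C.append(p);print('blk',p,r)
C=np.array(C);m=C.mean(0);d=C[2]+C[3]-C[0]-C[1];e=C[1]+C[2]-C[0]-C[3];print(m,np.linalg.norm(d)/2,np.linalg.norm(e)/2,np.arctan2(d[1],d[0])-np.pi/2,np.arctan2(e[1],e[0]))
print('disc z74',atz(*tb(213,163),85),'side', )
h,r=tri(tm(112,537),sm(150,413));print('hole',h,r)
print('2nd',*tri(tm(110,495),sm(225,400)))
print('end',*tri(tm(122,592),sm(78,468)))
a=atz(*tm(108,480),60);b=atz(*tm(122,590),60);print(a,b,np.arctan2(*(a-b)[[1,0]]))
print('holes at 70',atz(*tm(112,537),70),atz(*sm(150,413),70))
E
```

```text
blk [441.7  43.3  44.9] [np.float64(0.8586076238074664), np.float64(0.8586076238074468)]
blk [490.2  34.3  41.8] [np.float64(1.4560243007934952), np.float64(1.4560243007934914)]
blk [506.7 105.   42.6] [np.float64(0.2576819205371834), np.float64(0.257681920537159)]
blk [458.3 114.9  44. ] [np.float64(0.3490523558765022), np.float64(0.34905235587644573)]
[474.2  74.3  43.3] 73.03032136085963 49.40058226425979 -0.22799330999756462 -0.19292301245811364
disc z74 [474.1  80.4  85. ] side
hole [517.6 322.8  68.5] [np.float64(0.007678299232011004), np.float64(0.007678299232090083)]
2nd [537.6 324.2  65.5] [np.float64(1.3330199739956115), np.float64(1.3330199739956208)]
end [494.8 318.3  60.5] [np.float64(0.6067568302439866), np.float64(0.606756830243987)]
[543.5 326.3  60. ] [495.1 318.5  60. ] 0.15944845879164876
holes at 70 [517.4 322.6  70. ] [516.9 320.6  70. ]
```

```bash
cat >> h.py <<'E'
def go(x,y,z,psi=None):
    "print remaining tool-frame shift/turn in row units (turn first, then shift)"
    from scipy.spatial.transform import Rotation as R
    o=get_obs();Rt=R.from_euler('xyz',o['tcp_rot'])
    if psi is not None:
        G=R.from_euler('xyz',[np.pi,0,psi]); print('turn',((Rt.inv()*G).as_rotvec()/1.5).round(4)); Rt=G
    print('shift',(Rt.inv().apply(np.array([x,y,z])-o['tool_pos'])/800).round(4),'F',o['contact_force'].round(1),'t',o['time'],o['tool_pos'].round(1),o['grip_width'])
E
python3 -m inch '[0,0,-0.0812,0,0,0,0.1, 0,0,-0.0812,0,0,0,0.1, 0,0,-0.0812,0,0,0,0.1, 0,0,-0.0812,0,0,0,0.1, 0,0,-0.0812,0,0,0,0.1, 0,0,-0.0812,0,0,0,0.1, 0,0,-0.0812,0,0,0,0.1, 0,0,-0.0812,0,0,0,0.1, 0,0,-0.0812,0,0,0,0.1, 0,0,0,0,0,0,0.1]'
python3 -c "
from h import *
go(475.5,80,150,1.36)"
```

```text
time: 0.93
tool_pos: [136.3, -506.7, 216.3]
tcp_rot: [-3.141, -0.001, 1.363]
contact_force: [-1.3, 0.3, 0.4]
grip_width: 41.9
finger_force: 0.0
turn [-0.0002 -0.0005  0.0022]
shift [0.8059 0.2611 0.0829] F [-1.3  0.3  0.4] t 0.9333 [ 136.3 -506.7  216.3] 41.88315300240426
```

```bash
python3 -m inch '[0,0,0,0.042,0.0137,0,0.1, 0,0,0,0.042,0.0137,0,0.1, 0,0,0,0.042,0.0137,0,0.1, 0,0,0,0.042,0.0137,0,0.1, 0,0,0,0.042,0.0137,0,0.1, 0,0,0,0.042,0.0137,0,0.1, 0,0,0,0.042,0.0137,0,0.1, 0,0,0,0.042,0.0137,0,0.1, 0,0,0,0.042,0.0137,0,0.1, 0,0,0,0.042,0.0137,0,0.1]'
python3 -m inch '[0,0,0,0.042,0.0135,0,0.1, 0,0,0,0.042,0.0135,0.005,0.1, 0,0,0,0.042,0.0135,0.01,0.1, 0,0,0,0.042,0.0135,0.01,0.1, 0,0,0,0.042,0.0135,0.01,0.1, 0,0,0,0.042,0.0135,0.01,0.1, 0,0,0,0.04,0.0135,0.01,0.1, 0,0,0,0.04,0.0135,0.01,0.1, 0,0,0,0.03,0.013,0.01,0.1, 0,0,0,0.02,0,0.008,0.1]'
python3 - <<'E'
from h import *
go(475.5,80,150,1.36)
c=cap('wrist','w1');print(c['mtx'],c['pose'])
E
```

```text
time: 1.77
tool_pos: [314.6, -199.9, 216.7]
tcp_rot: [3.141, 0.0, 1.354]
contact_force: [1.3, 0.4, 0.8]
grip_width: 41.2
finger_force: 0.0
time: 2.6
tool_pos: [474.7, 79.1, 149.5]
tcp_rot: [3.141, -0.0, 1.356]
contact_force: [-1.1, 0.2, -0.4]
grip_width: 41.2
finger_force: 0.0
turn [ 0.0005 -0.0003 -0.0025]
shift [ 0.0013  0.0007 -0.0006] F [-1.1  0.2 -0.4] t 2.6 [474.7  79.1 149.5] 41.203589508485315
[[294.19598373   0.         318.00026706]
 [  0.         294.19598373 199.7962161 ]
 [  0.           0.           1.        ]] [[ 9.76945333e-01  2.04032588e-01  6.28372412e-02  4.91470444e+02]
 [-2.13489187e-01  9.33077986e-01  2.89461292e-01  1.58213533e+02]
 [ 4.27490206e-04 -2.96202930e-01  9.55124935e-01  3.18084732e+02]
 [ 0.00000000e+00  0.00000000e+00  0.00000000e+00  1.00000000e+00]]
```

View pics/w1.png

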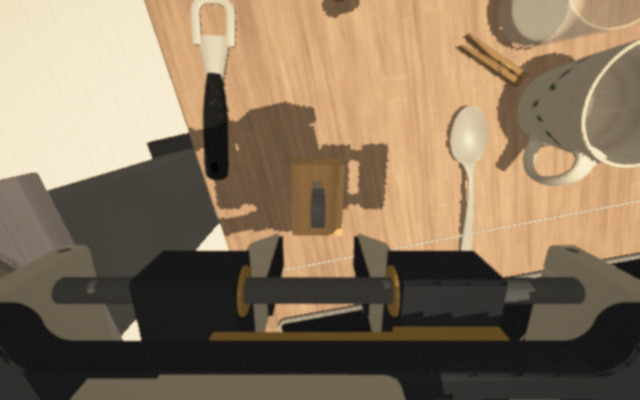

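The wrist view shows the block at ~(292–345,158–235) with the grey disc at ~(317,207), centred between the fingertips (280 and 357). Next I compare this with my prediction, then descend.

```bash
python3 - <<'E'
from h import *
c=load('w1')
for p in [(441.7,43.3,44),(490.2,34.3,44),(506.7,105,44),(458.3,114.9,44),(475.5,80.2,89),(475.5,80.2,74)]: print(p,proj(c,p).round(1))
i=cv2.imread('pics/w1.png');cv2.imwrite('pics/w1c.png',cv2.resize(i[145:245,260:380],(720,600),interpolation=3))
go(475.5,80.2,66,1.36)
E
```

```text
(441.7, 43.3, 44) [294.1 235.5]
(490.2, 34.3, 44) [342.8 234.1]
(506.7, 105, 44) [345.8 162.9]
(458.3, 114.9, 44) [293.2 163.6]
(475.5, 80.2, 89) [319.2 209.7]
(475.5, 80.2, 74) [319.1 204.1]
turn [-0.0014 -0.0006 -0.0021]
shift [1.000e-04 2.600e-03 1.029e-01] F [-1.4  1.4 -0.8] t 2.65 [473.5  80.6 148.3] 41.27091100638537
```

View pics/w1c.png

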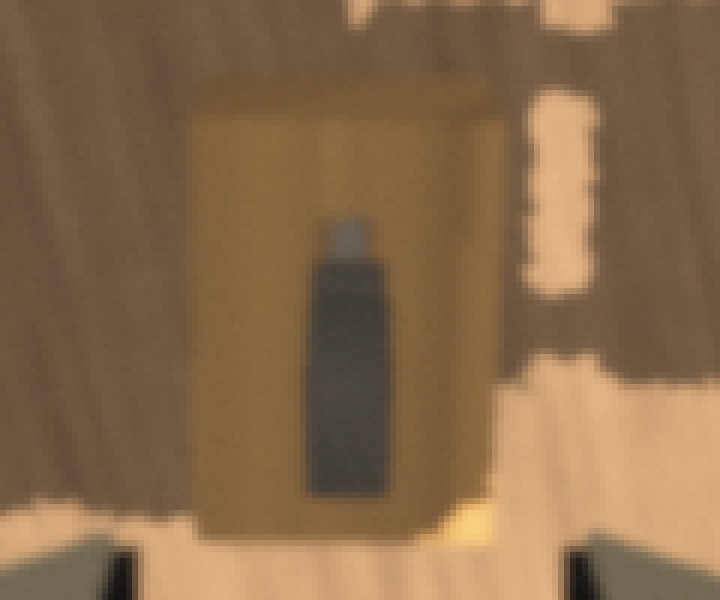

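```bash
python3 -m inch '[0,0,0,0,0.0013,0.035,0.1, 0,0,0,0,0,0.034,0.1, 0,0,0,0,0,0.02,0.1, 0,0,0,0,0,0.013,0.1, 0,0,0,0,0,0,0.1, 0,0,0,0,0,0,0.1, 0,0,0,0,0,0,1, 0,0,0,0,0,0,1, 0,0,0,0,0,0,1, 0,0,0,0,0,0,1]'
python3 -m inch '[0,0,0,0,0,0,1, 0,0,0,0,0,0,1, 0,0,0,0,0,0,1]'
python3 - <<'E'
from h import *
go(475.5,80.2,66,1.36)
E
```

```text
time: 3.48
tool_pos: [474.5, 76.6, 69.4]
tcp_rot: [3.14, -0.0, 1.359]
contact_force: [-0.2, 0.2, -0.3]
grip_width: 19.0
finger_force: 0.0
time: 3.73
tool_pos: [474.3, 76.7, 69.1]
tcp_rot: [3.141, -0.0, 1.359]
contact_force: [-0.3, 0.5, 3.4]
grip_width: 11.5
finger_force: 30.0
turn [ 0.0005 -0.     -0.0007]
shift [0.0046 0.0005 0.0038] F [-0.3  0.5  3.4] t 3.7333 [474.3  76.7  69.1] 11.517186517734006
```

```bash
python3 -m inch '[0,0,0,0,0,-0.01,1, 0,0,0,0,0,-0.02,1, 0,0,0,0,0,-0.03,1, 0,0,0,0,0,-0.03,1, 0,0,0,0,0,-0.03,1, 0,0,-0.0615,0,0,0,1, 0,0,-0.0615,0,0,0,1, 0,0,-0.0615,0,0,0,1, 0,0,-0.0615,0,0,0,1, 0,0,0,0,0,0,1]'
python3 - <<'E'
from h import *
go(500,260,165,1.73)
E
```

```text
time: 4.57
tool_pos: [474.0, 76.7, 165.1]
tcp_rot: [3.141, 0.0, 1.731]
contact_force: [-0.1, 0.6, -1.0]
grip_width: 11.3
finger_force: 30.0
turn [0.0001 0.0001 0.0009]
shift [2.211e-01 6.840e-02 2.000e-04] F [-0.1  0.6 -1. ] t 4.5667 [474.   76.7 165.1] 11.261074993011047
```

```bash
python3 -m inch '[0,0,0,0.02,0.008,0,1, 0,0,0,0.035,0.0118,0,1, 0,0,0,0.04,0.0118,0,1, 0,0,0,0.04,0.0118,0,1, 0,0,0,0.04,0.0118,0,1, 0,0,0,0.03,0.0118,0,1, 0,0,0,0.016,0.003,0,1, 0,0,0,0,0,0,1, 0,0,0,0,0,0,1, 0,0,0,0,0,0,1]'
python3 - <<'E'
from h import *
go(500,260,165,1.73)
T=cap('top','top1');S=cap('side','side1')
p=get_obs()['tool_pos'];print(p)
f=lambda i,c,w,h,s:cv2.resize(i[max(0,int(c[1]-h/2)):,max(0,int(c[0]-w/2)):][:h,:w],(w*s,h*s),interpolation=3)
q=proj(S,p-[0,0,35]);t=proj(S,p);print(q,t,int(q[0]-50),int(q[1]-37))
cv2.imwrite('pics/s1.png',f(S['image'][:,:,::-1],q,100,74,8))
E
```

```text
time: 5.4
tool_pos: [501.5, 258.9, 164.6]
tcp_rot: [-3.141, 0.001, 1.727]
contact_force: [0.6, -0.1, 0.1]
grip_width: 11.6
finger_force: 30.0
turn [-0.0005  0.0005 -0.0023]
shift [ 0.0016 -0.0016 -0.0005] F [ 0.6 -0.1  0.1] t 5.4 [501.5 258.9 164.6] 11.640681591015818
[501.70099649 258.71674974 164.79704708]
[289.64661857 179.04143478] [288.3496877 163.2717747] 239 142
```

View pics/s1.png

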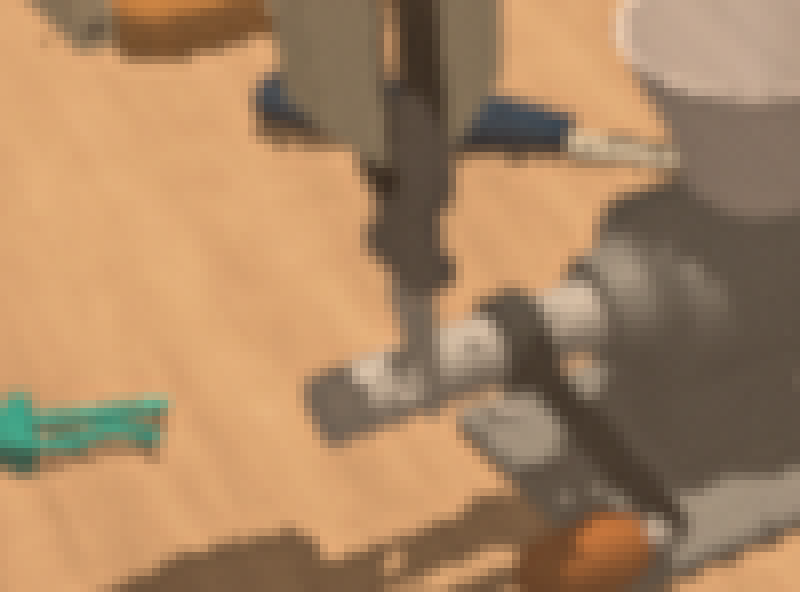

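The side view shows the clip held upright. The longer straight leg is on the near side, tip at crop (429,403), and the bent leg is behind it at (403,360), towards the mill's +y.

```bash
python3 - <<'E'
from h import *
S=load('side1');T=load('top1');p=np.array([501.6,258.8,164.7]);a=.16
cy=np.array([-np.sin(a),np.cos(a),0]);cx=np.array([np.cos(a),np.sin(a),0])
for off in (-6,-2.5,0):
    o=p+off*cy;o[2]-=25
    for n,q in [('tip',[0,0,-39]),('top',[0,0,0]),('bent',[0,15.5,-34])]:
        w=o+cx*q[0]+cy*q[1];w[2]+=q[2];u=proj(S,w);print(off,n,w.round(1),((u-[239,142]+.5)*8-.5).round())
u,v=inv(429,403,239,142,8);print(atz(S,u,v,100.6))
# hole prediction in crop
print(((proj(S,[517.5,322.3,70])-[239,142]+.5)*8).round())
i=T['image'][:,:,::-1];q=proj(T,p);print(q);x,y=int(q[0]-50),int(q[1]-37);print(x,y)
cv2.imwrite('pics/t1.png',cv2.resize(i[y:y+74,x:x+100],(800,592),interpolation=3))
E
```

```text
-6 tip [502.6 252.9 100.7] [429. 412.]
-6 top [502.6 252.9 139.7] [418. 276.]
-6 bent [500.1 268.2 105.7] [396. 364.]
-2.5 tip [502.  256.3 100.7] [421. 405.]
-2.5 top [502.  256.3 139.7] [410. 270.]
-2.5 bent [499.5 271.6 105.7] [389. 358.]
0 tip [501.6 258.8 100.7] [416. 400.]
0 top [501.6 258.8 139.7] [405. 265.]
0 bent [499.1 274.1 105.7] [384. 353.]
[503.95742771 256.41640135 100.6       ]
[398. 354.]
[299.70299689 217.23294248]
249 180
```

```bash
python3 - <<'E'
from h import *
p=get_obs()['tool_pos'];go(501.6+14.2,258.8+65.2,140,1.73)
E
```

```text
turn [-0.0002  0.0003 -0.0027]
shift [0.0778 0.0303 0.031 ] F [-0.3  0.1  0.4] t 5.5 [501.7 258.7 164.8] 11.626495778602024
```

```bash
python3 -m inch '[0,0,-0.0025,0.02,0.008,0,1, 0,0,0,0.028,0.011,0,1, 0,0,0,0.02,0.008,0,1, 0,0,0,0.0098,0.0033,0,1, 0,0,0,0,0,0,1, 0,0,0,0,0,0.01,1, 0,0,0,0,0,0.014,1, 0,0,0,0,0,0.007,1, 0,0,0,0,0,0,1, 0,0,0,0,0,0,1]'
python3 - <<'E'
from h import *
go(515.8,324,140,1.73)
S=cap('side','side2');W=cap('wrist','w2')
h=[517.4,321.8,70]
r=[]
for c in(S,W):
    q=proj(c,h);x,y=int(q[0]-25),int(q[1]-37);print(q,x,y)
    r.append(cv2.resize(c['image'][y:y+74,x:x+50,::-1],(400,592),interpolation=3))
cv2.imwrite('pics/m2.png',np.hstack(r))
E
```

```text
time: 6.33
tool_pos: [515.6, 324.5, 139.5]
tcp_rot: [-3.141, 0.001, 1.731]
contact_force: [-0.0, -0.5, 0.1]
grip_width: 11.5
finger_force: 30.0
turn [-0.0007  0.0004  0.0006]
shift [-0.0006  0.0002 -0.0006] F [-0.  -0.5  0.1] t 6.3333 [515.6 324.5 139.5] 11.53044430571063
[288.33604703 185.84055401] 263 148
[319.48324325 211.0849011 ] 294 174
```

View pics/m2.png

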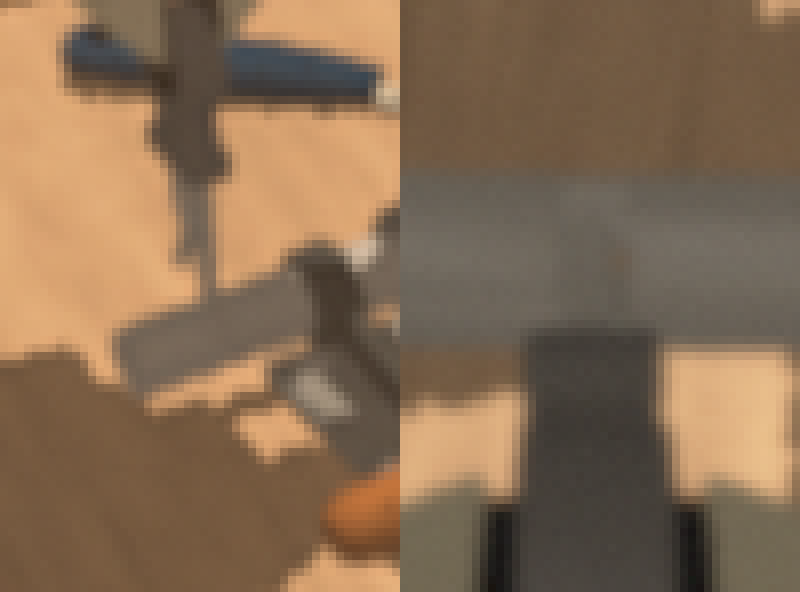

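```bash
python3 -m inch '[0,0,0,0,0,0.003,1, 0,0,0,0,0,0.002,1, 0,0,0,0,0,0.001,1, 0,0,0,0,0,0,1, 0,0,0,0,0,0,1]'
python3 -m inch '[0,0,0,0,0,0.001,1, 0,0,0,0,0,0,1, 0,0,0,0,0,0,1]'
python3 -m inch '[0,0,0,0,0,0.001,1, 0,0,0,0,0,0,1, 0,0,0,0,0,0,1]'
```

```text
time: 6.85
tool_pos: [515.7, 325.4, 135.0]
tcp_rot: [-3.142, 0.0, 1.732]
contact_force: [0.9, 0.6, -0.7]
grip_width: 11.4
finger_force: 30.0
time: 7.1
tool_pos: [515.7, 325.4, 134.3]
tcp_rot: [-3.142, 0.0, 1.732]
contact_force: [0.7, -0.9, -0.5]
grip_width: 11.6
finger_force: 30.0
time: 7.35
tool_pos: [515.7, 325.3, 133.4]
tcp_rot: [-3.141, 0.0, 1.732]
contact_force: [0.0, -0.1, -0.7]
grip_width: 11.4
finger_force: 30.0
```

```bash
for i in 1 ; do python3 -m inch '[0,0,0,0,0,0.00125,1, 0,0,0,0,0,0,1, 0,0,0,0,0,0,1]'; done
python3 -m inch '[0,0,0,0,0,0.00125,1, 0,0,0,0,0,0,1, 0,0,0,0,0,0,1]'
```

```text
time: 7.6
tool_pos: [515.8, 325.4, 132.5]
tcp_rot: [3.141, 0.0, 1.732]
contact_force: [0.0, 0.5, -1.4]
grip_width: 11.4
finger_force: 30.0
time: 7.85
tool_pos: [516.0, 325.5, 132.0]
tcp_rot: [3.141, -0.0, 1.732]
contact_force: [-0.6, 0.1, 4.2]
grip_width: 11.3
finger_force: 30.0
```

```bash
python3 -m inch '[0,0,0,-0.0006,0,0,1, 0,0,0,-0.0006,0,0,1, 0,0,0,0,0,0,1, 0,0,0,0,0,0,1]'
python3 -m inch '[0,0,0,0,0.0006,0,1, 0,0,0,0,0.0006,0,1, 0,0,0,0,0,0,1, 0,0,0,0,0,0,1]'
```

```text
time: 8.18
tool_pos: [516.1, 324.8, 132.0]
tcp_rot: [3.14, -0.001, 1.732]
contact_force: [-1.2, 1.2, 4.9]
grip_width: 11.6
finger_force: 30.0
time: 8.52
tool_pos: [516.8, 324.9, 132.0]
tcp_rot: [3.141, -0.001, 1.732]
contact_force: [-0.7, 0.3, 5.2]
grip_width: 11.5
finger_force: 30.1
```

```bash
python3 -m inch '[0,0,0,0,0.0006,0,1, 0,0,0,0,0.0006,0,1, 0,0,0,0,0,0,1, 0,0,0,0,0,0,1]'
python3 -m inch '[0,0,0,0,0.0006,0,1, 0,0,0,0,0.0006,0,1, 0,0,0,0,0,0,1, 0,0,0,0,0,0,1]'
```

```text
time: 8.85
tool_pos: [517.4, 325.0, 131.9]
tcp_rot: [-3.141, -0.001, 1.732]
contact_force: [-2.5, 1.1, 6.3]
grip_width: 11.6
finger_force: 30.1
time: 9.18
tool_pos: [518.0, 325.1, 131.9]
tcp_rot: [-3.14, -0.0, 1.732]
contact_force: [-3.5, 0.8, 5.8]
grip_width: 11.6
finger_force: 30.3
```

```bash
python3 -m inch '[0,0,0,-0.0006,0,0,1, 0,0,0,-0.0006,0,0,1, 0,0,0,0,0,0,1, 0,0,0,0,0,0,1]'
python3 -m inch '[0,0,0,-0.0006,0,0,1, 0,0,0,-0.0006,0,0,1, 0,0,0,0,0,0,1, 0,0,0,0,0,0,1]'
python3 -c "
from h import *
print(get_obs()['moment'],get_obs()['contact_force'])
S=cap('side','side3')
x,y=263,148;a=S['image'][y:y+74,x:x+50,::-1]
x,y=275,160;b=S['image'][y:y+37,x:x+25,::-1]
cv2.imwrite('pics/m3.png',np.hstack([cv2.resize(a,(400,592),interpolation=3),cv2.convertScaleAbs(cv2.resize(b,(400,592),interpolation=3),alpha=2)]))"
```

```text
time: 9.52
tool_pos: [518.1, 324.4, 131.9]
tcp_rot: [-3.141, -0.001, 1.732]
contact_force: [-2.7, 2.1, 6.0]
grip_width: 11.6
finger_force: 30.3
time: 9.85
tool_pos: [518.3, 323.7, 131.9]
tcp_rot: [-3.141, -0.002, 1.732]
contact_force: [-2.9, 3.0, 6.7]
grip_width: 11.4
finger_force: 30.3
[ 0.53930323  0.70582477 -0.01363266] [-2.89492628  3.01507799  6.70600181]
```

View pics/m3.png

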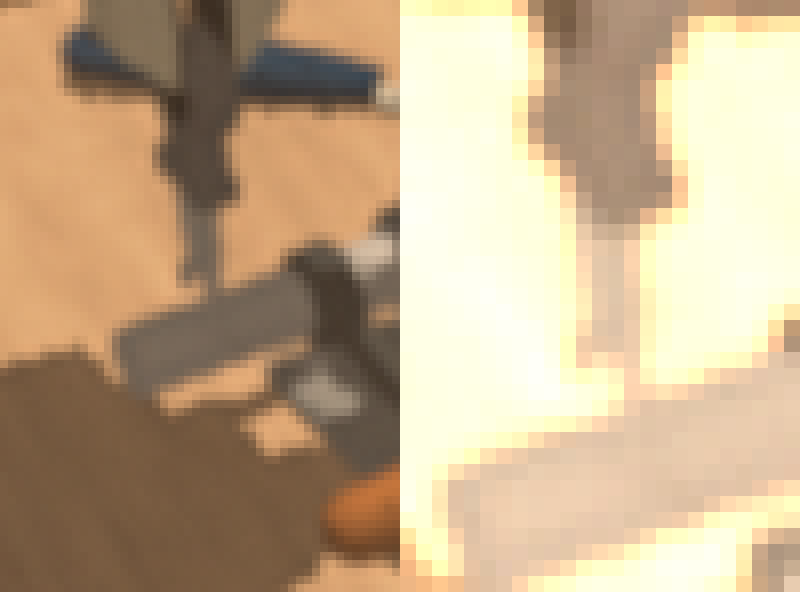

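```bash
python3 -m inch '[0,0,0,0,0,-0.0025,1, 0,0,0,0.0028,-0.0007,0,1, 0,0,0,0,0,0,1, 0,0,0,0,0,0.001,1, 0,0,0,0,0,0.0005,1, 0,0,0,0,0,0.0003,1, 0,0,0,0,0,0,1, 0,0,0,0,0,0,1]'
python3 -m inch '[0,0,0,0,-0.0004,0,1, 0,0,0,0,-0.0004,0,1, 0,0,0,0,-0.0004,0,1, 0,0,0,0,0,0,1, 0,0,0,0,0,0,1]'
python3 -m inch '[0,0,0,0,-0.0004,0,1, 0,0,0,0,-0.0004,0,1, 0,0,0,0,-0.0004,0,1, 0,0,0,0,0,0,1, 0,0,0,0,0,0,1]'
```

```text
time: 10.57
tool_pos: [518.2, 325.1, 132.2]
tcp_rot: [3.141, 0.0, 1.732]
contact_force: [0.2, -0.4, 1.8]
grip_width: 11.7
finger_force: 30.0
time: 10.98
tool_pos: [517.4, 325.0, 132.1]
tcp_rot: [3.141, 0.0, 1.732]
contact_force: [0.1, 0.4, 2.5]
grip_width: 11.7
finger_force: 30.0
time: 11.4
tool_pos: [516.0, 324.6, 132.0]
tcp_rot: [-3.141, 0.0, 1.732]
contact_force: [0.2, 0.7, 3.2]
grip_width: 11.4
finger_force: 30.0
```

```bash
python3 -m inch '[0,0,0,0.0015,0,0,1, 0,0,0,0,0,0,1, 0,0,0,0,0.0005,0,1, 0,0,0,0,0.0005,0,1, 0,0,0,0,0.0005,0,1, 0,0,0,0,0,0,1, 0,0,0,0,0,0,1]'
python3 -m inch '[0,0,0,0,0.0005,0,1, 0,0,0,0,0.0005,0,1, 0,0,0,0,0.0005,0,1, 0,0,0,0,0,0,1, 0,0,0,0,0,0,1]'
python3 -m inch '[0,0,0,0,0.0005,0,1, 0,0,0,0,0.0005,0,1, 0,0,0,0,0.0005,0,1, 0,0,0,0,0,0,1, 0,0,0,0,0,0,1]'
```

```text
time: 11.98
tool_pos: [517.0, 326.0, 131.9]
tcp_rot: [-3.141, 0.0, 1.732]
contact_force: [-1.3, -2.0, 2.2]
grip_width: 11.6
finger_force: 30.1
time: 12.4
tool_pos: [518.4, 326.5, 132.1]
tcp_rot: [3.142, -0.0, 1.732]
contact_force: [-1.1, -1.5, 2.5]
grip_width: 11.6
finger_force: 30.1
time: 12.82
tool_pos: [519.5, 326.6, 132.0]
tcp_rot: [-3.141, 0.0, 1.732]
contact_force: [-1.9, -1.4, 2.2]
grip_width: 11.4
finger_force: 30.2
```

```bash
python3 -m inch '[0,0,0,-0.0012,-0.0005,0.0006,1, 0,0,0,0,-0.0007,0,1, 0,0,0,0,-0.0007,0,1, 0,0,0,0,-0.0007,0,1, 0,0,0,0,-0.0007,0,1, 0,0,0,0,0,0,1]'
python3 -m inch '[0,0,0,0,-0.0006,0,1, 0,0,0,0,-0.0006,0,1, 0,0,0,0,-0.0006,0,1, 0,0,0,0,0,0,1]'
python3 -m inch '[0,0,0,0,-0.0006,0,1, 0,0,0,0,-0.0006,0,1, 0,0,0,0,-0.0006,0,1, 0,0,0,0,0,0,1]'
python3 -m inch '[0,0,0,0,-0.0006,0,1, 0,0,0,0,-0.0006,0,1, 0,0,0,0,-0.0006,0,1, 0,0,0,0,0,0,1]'
```

```text
time: 13.32
tool_pos: [517.7, 325.5, 132.0]
tcp_rot: [3.14, -0.0, 1.732]
contact_force: [-0.1, 1.4, 3.9]
grip_width: 11.8
finger_force: 30.0
time: 13.65
tool_pos: [516.4, 325.2, 131.9]
tcp_rot: [3.14, -0.0, 1.732]
contact_force: [2.3, 0.3, 4.2]
grip_width: 11.8
finger_force: 30.0
time: 13.98
tool_pos: [513.8, 324.4, 131.2]
tcp_rot: [-3.14, 0.001, 1.732]
contact_force: [0.6, -1.2, 0.8]
grip_width: 11.5
finger_force: 30.0
time: 14.32
tool_pos: [512.3, 324.0, 131.0]
tcp_rot: [-3.14, 0.001, 1.732]
contact_force: [-0.2, -1.0, 0.4]
grip_width: 11.8
finger_force: 30.0
```

```bash
python3 -m inch '[0,0,0,0,0,0.001,1, 0,0,0,0,0,0.001,1, 0,0,0,0,0,0,1, 0,0,0,0,0,0,1]'
```

```text
time: 14.65
tool_pos: [512.9, 324.4, 130.3]
tcp_rot: [3.141, 0.0, 1.732]
contact_force: [0.5, -2.1, 5.4]
grip_width: 11.6
finger_force: 30.0
```

```bash
python3 -m inch '[0,0,0,-0.0008,0,0,1, 0,0,0,-0.0006,0,0,1, 0,0,0,0,0,0,1, 0,0,0,0,0,0,1]'
python3 -m inch '[0,0,0,0,0.0007,0,1, 0,0,0,0,0,0,1, 0,0,0,0,0,0,1]'
```

```text
time: 14.98
tool_pos: [513.1, 323.7, 130.3]
tcp_rot: [3.141, -0.001, 1.732]
contact_force: [-0.1, -0.8, 5.4]
grip_width: 11.9
finger_force: 30.0
time: 15.23
tool_pos: [513.4, 323.7, 130.2]
tcp_rot: [-3.142, -0.0, 1.732]
contact_force: [-1.7, -1.2, 5.5]
grip_width: 11.5
finger_force: 30.0
```

```bash
python3 -m inch '[0,0,0,-0.0007,0,0,1, 0,0,0,-0.0006,0,0,1, 0,0,0,0,0,0,1, 0,0,0,0,0,0,1]'
python3 -m inch '[0,0,0,-0.0007,0,0,1, 0,0,0,-0.0006,0,0,1, 0,0,0,0,0,0,1, 0,0,0,0,0,0,1]'
```

```text
time: 15.57
tool_pos: [513.6, 322.9, 130.3]
tcp_rot: [3.142, -0.001, 1.732]
contact_force: [-0.7, 0.2, 4.7]
grip_width: 12.3
finger_force: 30.0
time: 15.9
tool_pos: [513.9, 321.4, 129.6]
tcp_rot: [-3.141, 0.0, 1.732]
contact_force: [0.2, -0.3, 1.6]
grip_width: 11.3
finger_force: 30.0
```

```bash
python3 -m inch '[0,0,0,0,0,0.001,1, 0,0,0,0,0,0.001,1, 0,0,0,0,0,0,1, 0,0,0,0,0,0,1]'
```

```text
time: 16.23
tool_pos: [514.3, 321.4, 129.1]
tcp_rot: [3.14, 0.0, 1.732]
contact_force: [0.7, -1.3, 6.4]
grip_width: 11.6
finger_force: 30.0
```

```bash
python3 -m inch '[0,0,0,0,0.0007,0,1, 0,0,0,0,0.0006,0,1, 0,0,0,0,0,0,1, 0,0,0,0,0,0,1]'
python3 -m inch '[0,0,0,0.0007,0,0,1, 0,0,0,0.0006,0,0,1, 0,0,0,0,0,0,1, 0,0,0,0,0,0,1]'
python3 - <<'E'
from h import *
S=cap('side','side4');W=cap('wrist','w4');T=cap('top','top4')
# silhouette of clip above shaft: print wire columns by row in side image (gray vs wood: saturation)
for f in('side2','side3','side4'):
    c=load(f);hsv=cv2.cvtColor(c['image'],cv2.COLOR_RGB2HSV)
    print(f)
    for r in range(165,188):
        s=hsv[r,278:300,1]; print(r,' '.join('%3d'%v for v in s))
E
```

```text
time: 16.57
tool_pos: [515.0, 321.5, 129.0]
tcp_rot: [3.141, 0.0, 1.732]
contact_force: [-1.2, -0.3, 7.2]
grip_width: 11.9
finger_force: 30.1
time: 16.9
tool_pos: [514.9, 322.3, 129.0]
tcp_rot: [3.141, 0.001, 1.732]
contact_force: [-1.1, -2.4, 6.8]
grip_width: 11.7
finger_force: 30.1
side2
165 122 122 122 117  96  80  82  78  82  77  74  84 111 121 122 121 121 122 122 120 121 122
166 122 123 122 117 107  88  80  75  76  79  75  78 104 117 123 121 122 121 121 121 122 122
167 120 122 122 121 117 105  86  77  77  76  80  74  88 110 120 121 121 122 122 123 122 121
168 121 121 121 122 122 115  98  76  80  79  77  74  78 104 120 121 121 121 121 122 123 122
169 119 122 121 122 122 119 102  77  77  76  77  79  88 108 119 122 122 121 123 121 122 121
170 119 120 121 122 120 120 103  75  71  72  80  96 111 114 121 122 122 122 121 119 121 120
171 118 119 122 122 124 120 102  73  71  68  78 107 118 120 120 122 121 121 121 121 121 121
172 121 121 121 122 122 121 104  78  72  68  77 106 120 122 122 121 121 121 122 121 122 122
173 119 122 122 122 122 120 109  83  68  65  73 102 119 122 122 119 121 1
[... 4850 characters left out ...]
  83  63  61  89 116 122 123 122 120 122 121 120 113  90
181 120 121 121 118 118 119 121 111  84  66  60  86 117 122 122 122 121 120 116 112  93  69
182 121 120 119 118 117 118 120 108  82  65  61  86 114 120 120 118 115 106 100  89  69  63
183 121 120 121 119 117 118 119 106  79  70  68  82 110 115 111 103  91  75  71  65  63  60
184 121 122 122 121 120 120 118 102  75  77  71  73  89  93  84  74  67  61  64  64  65  64
185 122 122 122 123 123 122 115  95  71  75  73  67  68  65  63  63  67  64  64  66  64  64
186 121 122 121 120 119 116 105  82  71  67  69  68  64  65  67  62  63  64  65  65  64  65
187 122 118 116 110 102  92  77  65  63  64  67  67  68  67  66  63  63  65  66  65  64  67
```

```bash
python3 - <<'E'
from h import *
S=load('side4')
for n,p in [('2',[515.6,324.5,139.5]),('3',[518.3,323.7,131.9]),('4',[514.9,322.3,129.0])]:
    p=np.array(p);a=.16;cy=np.array([-np.sin(a),np.cos(a),0]);cx=np.array([np.cos(a),np.sin(a),0])
    o=p-3.*cy;o[2]-=25
    print(n,'footcorner',proj(S,o-7*cy+6*cx).round(1),'tip',proj(S,o-[0,0,39]).round(1),(o-[0,0,39]).round(1))
print('hole',proj(S,[517.4,322.6,70]),proj(S,[516.9,320.6,70]))
r=[]
for f,x,y,w,h in(('side4',268,150,40,60),('w4',294,160,40,60)):
    c=load(f);r.append(cv2.convertScaleAbs(cv2.resize(c['image'][y:y+h,x:x+w,::-1],(400,600),interpolation=3),alpha=1.8))
cv2.imwrite('pics/m4.png',np.hstack(r))
E
```

```text
2 footcorner [290.5 168.7] tip [287.6 183.9] [516.1 321.5  75.5]
3 footcorner [292.1 171.7] tip [289.2 186.8] [518.8 320.7  67.9]
4 footcorner [290.9 173.6] tip [288.  188.6] [515.4 319.3  65. ]
hole [288.20607629 185.64383501] [288.30614529 186.1946239 ]
```

```bash
python3 -m inch '[0,0,0,0,0,-0.0025,1, 0,0,0,0,0,0,1, 0,0,0,0,0,0,1]'
python3 -m inch '[0,0,0,0,-0.0015,0,1, 0,0,0,0,-0.001,0,1, 0,0,0,0,0,0,1, 0,0,0,0,0,0,1]'
python3 -m inch '[0,0,0,0,0.002,0,1, 0,0,0,0,0.002,0,1, 0,0,0,0,0.001,0,1, 0,0,0,0,0,0,1, 0,0,0,0,0,0,1]'
```

```text
time: 17.3
tool_pos: [514.6, 322.6, 130.1]
tcp_rot: [-3.141, 0.0, 1.732]
contact_force: [-0.4, -0.7, 3.1]
grip_width: 11.5
finger_force: 30.0
time: 17.63
tool_pos: [512.7, 322.2, 130.2]
tcp_rot: [-3.141, 0.0, 1.732]
contact_force: [0.4, -0.5, 1.2]
grip_width: 11.8
finger_force: 30.0
time: 18.05
tool_pos: [516.8, 322.9, 130.2]
tcp_rot: [-3.141, 0.0, 1.732]
contact_force: [-0.4, -1.0, 1.1]
grip_width: 11.6
finger_force: 30.0
```

View pics/m4.png

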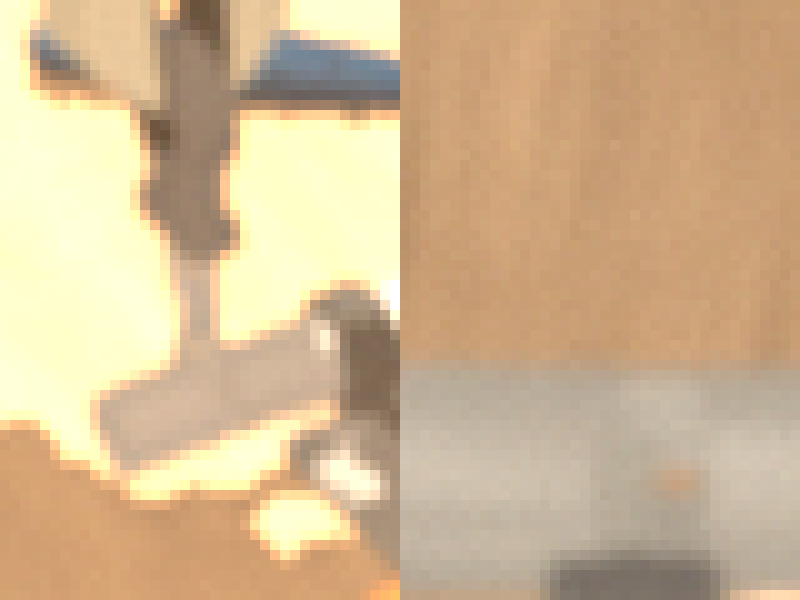

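The last picture shows, in the wrist half, a wood-coloured spot at crop (678,482), full-image (321.3,207.7). It is the table seen straight through the cross-hole, so the tip is not in the hole yet. I'll locate the hole from this.

```bash
python3 - <<'E'
from h import *
o=get_obs();print(o['tool_pos'])
for f,tp in(('w2',[515.6,324.5,139.5]),('w4',[514.9,322.3,129.0])):
    c=load(f);hsv=cv2.cvtColor(c['image'],cv2.COLOR_RGB2HSV).astype(int)[198:216,312:332,1]
    b=np.clip(hsv-np.median(hsv)-8,0,None) ; 
    v,u=np.unravel_index(np.argmax(np.where(True,cv2.GaussianBlur(b.astype(np.float32),(3,3),0),0)),b.shape)
    print(f,u+312,v+198)
    for r in range(v-4,v+5): print(hsv[max(0,min(r,17))])
    x=(321.3,207.7) if f=='w4' else (321.3,206.3)
    print('hole z60',atz(c,*x,60),'cam',c['pose'][:3,3]-tp)
    for q in ([0,0,-39],[0,15.5,-34],[0,9,-20],[0,0,0],[0,19,0]):
        a=.16;cy=np.array([-np.sin(a),np.cos(a),0]);w=np.array(tp)-3*cy+cy*q[1];w[2]+=-25+q[2];print(q,w.round(1),proj(c,w).round(1))
E
```

```text
[516.75220602 322.86623486 130.19610749]
w2 321 206
[43 46 37 46 42 41 41 44 38 39 39 39 41 41 43 42 38 40 41 38]
[44 45 40 42 44 41 41 40 44 40 42 38 38 38 40 40 37 40 37 38]
[47 43 41 44 44 44 42 42 45 48 42 41 40 37 38 40 37 39 37 37]
[44 42 41 37 44 42 44 45 51 58 52 46 38 38 41 40 39 38 37 37]
[42 40 42 42 47 42 42 47 59 67 59 46 43 40 40 40 40 40 38 40]
[41 43 41 43 43 40 44 48 54 64 53 48 41 40 42 38 40 38 40 40]
[42 43 46 45 45 42 45 41 50 50 51 44 44 41 40 43 40 42 38 41]
[42 41 38 43 45 43 43 43 46 44 44 42 44 41 44 43 42 41 39 43]
[43 44 42 45 43 47 43 43 44 44 43 43 42 42 42 45 43 42 44 42]
hole z60 [518.88573573 323.03823212  60.        ] cam [-12.81923764  80.32694417 169.13010958]
[0, 0, -39] [516.1 321.5  75.5] [317.9 213.3]
[0, 15.5, -34] [513.6 336.8  80.5] [317.9 197.4]
[0, 9, -20] [514.6 330.4  94.5] [317.9 210.7]
[0, 0, 0] [516.1 321.5 114.5] [317.9 231.9]
[0, 19, 0] [513.1 340.3 114.5] [317.9 206.7]
w4 321 208
[44 46 42 46 42 44 42 43 41 40 39 40 40 41 42 38 40 40 35 40]
[42 41 46 45 40 47 45 44 45 44 44 42 41 40 37 37 35 39 37 37]
[42 45 42 45 45 44 44 51 56 58 57 51 46 40 40 39 39 37 37 39]
[41 46 44 42 44 44 50 58 73 78 77 68 50 45 40 40 40 39 40 38]
[41 45 44 42 45 48 53 61 76 88 84 71 52 43 41 44 40 40 40 38]
[42 43 45 45 43 40 48 53 63 68 66 59 49 41 43 38 42 40 40 40]
[40 44 42 45 43 43 43 46 52 51 48 45 45 44 43 43 39 41 41 43]
[42 42 45 45 45 44 39 42 40 47 42 44 45 44 41 41 41 41 43 43]
[40 44 42 43 43 40 43 41 43 39 47 42 42 41 42 44 42 44 44 42]
hole z60 [517.39557913 322.89579735  60.        ] cam [-13.23841858  80.0724006  168.58185918]
[0, 0, -39] [515.4 319.3  65. ] [318.3 213.2]
[0, 15.5, -34] [512.9 334.6  70. ] [318.3 197.3]
[0, 9, -20] [513.9 328.2  84. ] [318.3 210.6]
[0, 0, 0] [515.4 319.3 104. ] [318.4 231.8]
[0, 19, 0] [512.4 338.1 104. ] [318.4 206.6]
```

```bash
python3 -m inch '[0,0,0,0,0,-0.005,1, 0,0,0,0.003,0,0,1, 0,0,0,0.0028,0,0,1, 0,0,0,0,0,0,1, 0,0,0,0,0,0,1]'
python3 -c "
from h import *
go(517.3,327.6,133,1.731)"
```

```text
time: 18.47
tool_pos: [515.9, 327.8, 134.3]
tcp_rot: [3.142, 0.0, 1.732]
contact_force: [0.9, -0.1, 0.2]
grip_width: 11.3
finger_force: 30.0
turn [0.     0.     0.0008]
shift [-0.0005  0.0016  0.0016] F [ 0.9 -0.1  0.2] t 18.4667 [515.9 327.8 134.3] 11.313046248255489
```

```bash
python3 -m inch '[0,0,0,-0.0004,0.0017,0,1, 0,0,0,0,0,0.0015,1, 0,0,0,0,0,0.001,1, 0,0,0,0,0,0.001,1, 0,0,0,0,0,0,1, 0,0,0,0,0,0,1]'
```

```text
time: 18.97
tool_pos: [517.7, 327.5, 132.0]
tcp_rot: [3.141, -0.0, 1.732]
contact_force: [0.2, -0.4, 3.8]
grip_width: 11.7
finger_force: 30.0
```

```bash
python3 -m inch '[0,0,0,0,-0.0007,0,1, 0,0,0,0,-0.0007,0,1, 0,0,0,0,-0.0006,0,1, 0,0,0,0,0,0,1]'
python3 -m inch '[0,0,0,0,0.001,0,1, 0,0,0,0,0.001,0,1, 0,0,0,0,0.0008,0,1, 0,0,0,0,0.0007,0,1, 0,0,0,0,0,0,1]'
python3 -m inch '[0,0,0,0.0012,0,0,1, 0,0,0,0,-0.0006,0,1, 0,0,0,0,-0.0006,0,1, 0,0,0,0,-0.0006,0,1, 0,0,0,0,0,0,1]'
```

```text
time: 19.3
tool_pos: [516.4, 327.3, 132.0]
tcp_rot: [3.14, -0.0, 1.732]
contact_force: [1.0, 0.9, 4.9]
grip_width: 11.7
finger_force: 30.0
time: 19.72
tool_pos: [518.3, 327.7, 131.8]
tcp_rot: [-3.141, -0.0, 1.732]
contact_force: [-0.6, 0.8, 7.2]
grip_width: 11.6
finger_force: 30.1
time: 20.13
tool_pos: [517.1, 328.1, 131.8]
tcp_rot: [3.141, 0.0, 1.732]
contact_force: [0.8, -1.1, 5.9]
grip_width: 11.5
finger_force: 30.0
```

```bash
python3 -m inch '[0,0,0,0,0,-0.0006,1, 0,0,0,0.0014,0,0,1, 0,0,0,0,0.0007,0,1, 0,0,0,0,0.0007,0,1, 0,0,0,0,0.0007,0,1, 0,0,0,0,0,0,1]'
python3 -m inch '[0,0,0,0,0.0007,0,1, 0,0,0,0,0.0007,0,1, 0,0,0,0,0.0007,0,1, 0,0,0,0,0,0,1]'
python3 -m inch '[0,0,0,0.0015,0,0,1, 0,0,0,0,-0.0008,0,1, 0,0,0,0,-0.0008,0,1, 0,0,0,0,-0.0008,0,1, 0,0,0,0,0,0,1]'
python3 -m inch '[0,0,0,0,-0.0008,0,1, 0,0,0,0,-0.0008,0,1, 0,0,0,0,-0.0008,0,1, 0,0,0,0,0,0,1]'
```

```text
time: 20.63
tool_pos: [518.2, 329.4, 131.8]
tcp_rot: [-3.14, 0.001, 1.732]
contact_force: [-1.7, -2.4, 4.8]
grip_width: 11.5
finger_force: 30.1
time: 20.97
tool_pos: [519.6, 329.8, 131.8]
tcp_rot: [-3.14, 0.0, 1.732]
contact_force: [-2.6, -1.8, 4.8]
grip_width: 11.3
finger_force: 30.3
time: 21.38
tool_pos: [518.0, 331.3, 131.7]
tcp_rot: [3.141, -0.001, 1.732]
contact_force: [-0.4, 0.2, -0.9]
grip_width: 11.2
finger_force: 30.0
time: 21.72
tool_pos: [516.2, 330.7, 132.0]
tcp_rot: [3.141, -0.0, 1.732]
contact_force: [0.9, 0.8, -0.3]
grip_width: 11.5
finger_force: 30.0
```

```bash
python3 -m inch '[0,0,0,0,0,0.001,1, 0,0,0,0,0,0.001,1, 0,0,0,0,0,0,1, 0,0,0,0,0,0,1]'
python3 -c "
from h import *
S=cap('side','side5');W=cap('wrist','w5')
h=cv2.cvtColor(W['image'],cv2.COLOR_RGB2HSV)[198:218,310:332,1]
print(h)
h=cv2.cvtColor(load('side0')['image'],cv2.COLOR_RGB2GRAY)[180:194,280:300];print(h)"
```

```text
time: 22.05
tool_pos: [516.2, 330.5, 130.3]
tcp_rot: [-3.141, 0.0, 1.732]
contact_force: [0.9, 0.6, -0.9]
grip_width: 11.9
finger_force: 30.0
[[108 107 109 108 103 107 107 107 110 105 103 106 104 109 105 105 108 104
  106 107 109 109]
 [102 107 105 107 109 106 105 106 104 109 106 104 106 105 105 106 103 108
  110 108 108 109]
 [106 106 109 107 108 104 106 103 105 103 103 104 104 104 104 106 106 111
  107 104 103 102]
 [104 112 105 106 102  95  92  89  96 104 106 106 103 106 108 103 105 109
  106 107 107 105]
 [107 108 105 100  90  79  69  70  79  91 105 104 104 105 111 105 104 104
  105 105 103 102]
 [103 102 102  92  74  59  53  51  60  77  96 106 104 105 102  99 103 101
  101 100 101 103]
 [ 83  86  85  75  63  49  44  46  51  67  80  87  87  89  87  87  90  89
   88  91  87  93]
 [ 62  61  63  59  53  45  47  44  47  56  64  66  69  64  67  67  63  65
   63  65  64  68]
 [ 45  46  48  44  45  44  42  44  47  45  47  49  50  50  48  48  48  47
   48  48  47  50]
 [ 43  45  40  43  45  44  47  44  45  43  43  43  45  45  42  43  45  40
   45  45  43  44]
 [ 43  40  45  42  43  43  4
[... 1393 characters left out ...]
 182 159
  149 163]
 [176 176 176 180 182 183 184 152 122 123 157 180 179 182 183 180 173 162
  154 156]
 [180 181 183 186 191 195 189 155 134 133 152 166 159 163 167 163 159 152
  144 139]
 [189 192 194 198 201 199 184 170 164 165 162 158 155 154 153 146 140 132
  121 117]
 [198 199 200 200 200 193 174 172 164 166 158 150 144 138 133 127 121 115
  110 107]
 [193 187 190 192 190 185 176 172 160 158 151 146 133 117 112 111 108 109
  113 120]
 [173 166 172 176 173 169 163 156 149 161 159 143 122 108 110 116 123 132
  135 146]
 [154 162 163 160 155 149 143 135 126 129 127 119 111 119 137 148 152 156
  152 154]
 [133 147 144 138 135 129 123 119 113 112 121 136 142 156 173 173 158 155
  151 143]]
```

```bash
python3 -m inch '[0,0,0,0,0,0.001,1, 0,0,0,0,0,0.001,1, 0,0,0,0,0,0,1, 0,0,0,0,0,0,1]'
python3 -c "
from h import *
h=cv2.cvtColor(load('side5')['image'],cv2.COLOR_RGB2HSV)[164:190,278:300,1];print('\n'.join(' '.join('%3d'%v for v in r) for r in h))
h=cv2.cvtColor(load('w5')['image'],cv2.COLOR_RGB2HSV)[214:234,310:332,1];print('\n'.join(' '.join('%3d'%v for v in r) for r in h))"
```

```text
time: 22.48
tool_pos: [516.1, 330.5, 128.7]
tcp_rot: [-3.141, 0.0, 1.732]
contact_force: [-0.1, -0.2, -0.8]
grip_width: 11.7
finger_force: 30.0
121 122 120 117 104  79  77  79  78  75  81 107 119 123 122 121 121 121 123 121 122 122
122 123 120 114  99  79  80  81  78  76  88 109 121 122 122 122 122 120 121 121 121 120
122 121 116 105  80  80  79  76  78  76  82 110 120 123 122 123 121 121 121 121 120 122
123 120 117 105  79  76  77  80  77  75  78 104 120 122 122 121 121 122 121 121 122 121
122 122 118 113  93  78  76  78  73  78  77  98 116 121 121 121 121 122 121 123 122 122
120 121 120 118 111  93  80  75  76  77  76  81 106 119 120 121 122 121 123 122 122 122
119 120 121 121 118 109  89  78  75  78  75  72  91 114 120 122 121 121 121 122 121 121
119 121 121 122 123 115  96  76  75  77  74  76  98 115 119 121 120 122 121 122 121 121
121 119 121 123 122 111  91  76  79  76  85  98 113 118 121 121 121 121 122 121 122 122
119 121 121 121 121 110  86  71  83  79  92 113 120 121 122 120 120 120 122 121 121 123
119 120 122 121 121 113  86  70  82  75  91 117 123 122 122 121 121 120 123 
[... 2391 characters left out ...]
  43  36  40  40  47  44  33  44  44  41  45  36  47  44  44  45  49  54  57  57  55
 44  40  40  37  40  42  37  40  45  45  40  48  36  36  44  38  55  70  78  83  84  83
 55  43  39  40  40  40  44  43  40  45  45  46  44  40  42  46  66  89 100 101 103 103
 50  43  46  42  44  39  43  42  43  43  39  39  36  40  39  46  72  96 103 107 109 109
 53  43  46  42  39  39  46  38  34  42  46  40  40  39  44  41  68  93 106 108 108 108
 50  41  39  41  45  38  39  42  42  46  42  38  42  39  39  46  60  93 104 109 108 108
 52  42  41  45  49  36  46  46  41  39  42  38  38  42  46  45  60  93 106 108 110 109
 53  38  42  45  38  41  39  45  42  41  42  46  39  39  46  42  59  90 107 108 110 107
```

```bash
python3 -m inch '[0,0,0,0,0.001,0,1, 0,0,0,0,0.001,0,1, 0,0,0,0,0.001,0,1, 0,0,0,0,0,0,1]'
python3 -m inch '[0,0,0,0,-0.001,0,1, 0,0,0,0,-0.001,0,1, 0,0,0,0,-0.0015,0,1, 0,0,0,0,-0.0015,0,1, 0,0,0,0,0,0,1]'
```

```text
time: 22.82
tool_pos: [518.3, 330.9, 128.7]
tcp_rot: [-3.141, 0.0, 1.732]
contact_force: [-1.6, -0.3, 0.5]
grip_width: 11.6
finger_force: 30.1
time: 23.23
tool_pos: [514.7, 330.3, 129.0]
tcp_rot: [3.141, 0.0, 1.732]
contact_force: [0.9, 0.5, -0.3]
grip_width: 11.6
finger_force: 29.9
```

```bash
python3 -m inch '[0,0,0,0,-0.0015,0,1, 0,0,0,0,-0.001,0,1, 0,0,0,0,0,0,1, 0,0,0,0,0,0,1]'
python3 -m inch '[0,0,0,-0.001,0,0,1, 0,0,0,-0.001,0,0,1, 0,0,0,0,0,0,1, 0,0,0,0,0,0,1]'
```

```text
time: 23.57
tool_pos: [513.2, 330.1, 129.0]
tcp_rot: [3.14, -0.0, 1.732]
contact_force: [3.9, -0.4, -1.0]
grip_width: 11.4
finger_force: 30.0
time: 23.9
tool_pos: [513.2, 328.7, 129.1]
tcp_rot: [3.141, -0.001, 1.732]
contact_force: [3.2, 2.5, -1.1]
grip_width: 11.4
finger_force: 30.1
```

```bash
python3 -m inch '[0,0,0,0.0023,0.0022,0,1, 0,0,0,0,0.0022,0,1, 0,0,0,0,0,0,1, 0,0,0,0,0,0.002,1, 0,0,0,0,0,0.002,1, 0,0,0,0,0,0,1, 0,0,0,0,0,0,1]'
```

```text
time: 24.48
tool_pos: [515.7, 330.6, 125.3]
tcp_rot: [-3.14, 0.0, 1.732]
contact_force: [0.3, 0.2, -0.8]
grip_width: 11.7
finger_force: 30.0
```

```bash
python3 -m inch '[0,0,0,0,0,0.003,1, 0,0,0,0,0,0.003,1, 0,0,0,0,0,0.003,1, 0,0,0,0,0,0,1, 0,0,0,0,0,0,1]'
python3 -m inch '[0,0,0,0,0,0.003,1, 0,0,0,0,0,0.002,1, 0,0,0,0,0,0,1, 0,0,0,0,0,0,1]'
python3 -m inch '[0,0,0,0,0,0.0015,1, 0,0,0,0,0,0.0015,1, 0,0,0,0,0,0,1, 0,0,0,0,0,0,1]'
```

```text
time: 24.9
tool_pos: [515.9, 330.7, 118.2]
tcp_rot: [-3.141, 0.0, 1.732]
contact_force: [-0.8, 0.7, 0.0]
grip_width: 11.5
finger_force: 30.0
time: 25.23
tool_pos: [516.0, 330.9, 114.3]
tcp_rot: [-3.141, -0.0, 1.732]
contact_force: [-0.2, 1.6, -1.2]
grip_width: 11.1
finger_force: 30.0
time: 25.57
tool_pos: [516.1, 330.9, 111.9]
tcp_rot: [3.142, -0.0, 1.732]
contact_force: [0.6, 2.5, -1.4]
grip_width: 11.5
finger_force: 30.0
```

```bash
python3 -m inch '[0,0,0,0,0,0.002,1, 0,0,0,0,0,0.002,1, 0,0,0,0,0,0,1]'
python3 -m inch '[0,0,0,0.0003,0,0.002,1, 0,0,0,0,0,0.0015,1, 0,0,0,0,0,0,1]'
python3 -m inch '[0,0,0,0,0,0.0015,1, 0,0,0,0,0,0.0015,1, 0,0,0,0,0,0,1]'
```

```text
time: 25.82
tool_pos: [516.1, 331.0, 108.7]
tcp_rot: [3.141, -0.0, 1.732]
contact_force: [-0.2, 2.8, 0.3]
grip_width: 11.6
finger_force: 29.9
time: 26.07
tool_pos: [515.8, 331.1, 105.6]
tcp_rot: [-3.141, -0.0, 1.732]
contact_force: [0.4, 4.1, -0.8]
grip_width: 11.8
finger_force: 29.9
time: 26.32
tool_pos: [515.7, 330.9, 103.0]
tcp_rot: [-3.141, 0.0, 1.732]
contact_force: [0.0, 3.2, -2.1]
grip_width: 11.5
finger_force: 29.9
```

```bash
python3 - <<'E'
from h import *
S=cap('side','side6');W=cap('wrist','w6')
a=load('side2')
d=np.abs(S['image'].astype(int)-a['image'].astype(int)).sum(2)
print('below shaft diff rows 186-202, cols 274-300');print('\n'.join('%d '%(r)+' '.join('%3d'%v for v in d[r,274:302]) for r in range(186,206)))
h=cv2.cvtColor(S['image'],cv2.COLOR_RGB2HSV)[...,1]
print('\n'.join('%d '%r+' '.join('%3d'%v for v in h[r,274:302]) for r in range(172,206)))
E
```

```text
below shaft diff rows 186-202, cols 274-300
186   2   7   2   6   1   6   2   3   3   0  38  75  45  23   4   4   1   0   0   0   2   2   3   2   1   0   4   0
187   3   4   4   1   0   2   2   0   3   1   4   7   1   5   5   0   1   3   4   3   6   3   0   3   4   1   4   3
188   2   3   0   0   2   0   3   5   1   1   3   1   1   0   1   2   4   4   2   1   0   2   1   2   1   2   2   0
189   4   3   3   1   3   1   6   2   2   2   0   1   2   2   3   4   2   2   1   2   2   2   3   2   1   6   9   9
190   1   3   1   3   1   2   4   0   4   2   0   2   3   1   2   2   2   6   0   2   1   2   4   2   1  20  65  49
191  17   4   5   4   2   1   2   2   2   6   1   1   1   1   4   1   0   3   1   3   1   1   2   1  12  48  90  24
192  33   3   4   0   1   3   0   2   0   4   3   5   2   3   5   2   4   2   1   0   3   1   0   4  17  43  12 122
193  55  64  67  35   6   1   1   4   3   1   0   1   0   1   3   6   1   5   3   2   1   6   5   5   8  42  64 145
194 116 181 187 119  40   6   7   0   6   1   2   4   3  19  45  59  12   3   1  12  50  70  34  28  85 120  54  32
195  58 153 
[... 4507 characters left out ...]
  70
200 116 116 116 117 119 118 118 118 118 118 117 120 120 116 118 117 118 117 118 123 122 121 121 119 121 122 118  98
201 119 118 118 118 119 116 118 119 116 116 117 118 118 117 120 118 119 116 120 123 122 122 121 121 122 122 122 119
202 116 116 118 118 117 116 117 119 118 116 117 117 115 120 119 118 119 117 117 119 122 122 122 121 122 123 122 122
203 120 120 118 116 117 116 116 118 117 118 118 116 116 119 120 118 117 119 118 118 118 121 121 121 122 122 122 122
204 120 116 115 117 117 117 118 118 117 119 117 119 116 118 117 118 118 120 118 118 120 119 119 121 122 118 121 120
205 120 115 117 119 120 119 117 118 117 118 115 117 115 115 120 115 118 119 119 117 119 120 119 119 119 120 117 118
```

The leg tip now shows below the shaft at side (288.5,193–197), as predicted for a leg through the hole. I'll keep pushing home in small steps.

```bash
python3 -m inch '[0,0,0,0,0,0.0015,1, 0,0,0,0,0,0.0015,1, 0,0,0,0,0,0,1]'
python3 -m inch '[0,0,0,0,0,0.0015,1, 0,0,0,0,0,0.0015,1, 0,0,0,0,0,0,1]'
python3 -m inch '[0,0,0,0,0,0.0015,1, 0,0,0,0,0,0,1, 0,0,0,0,0,0,1]'
```

```text
time: 26.67
tool_pos: [515.9, 330.7, 100.8]
tcp_rot: [-3.141, 0.001, 1.732]
contact_force: [0.2, 2.7, -1.8]
grip_width: 11.5
finger_force: 29.9
time: 26.92
tool_pos: [516.0, 330.7, 98.5]
tcp_rot: [-3.141, 0.001, 1.732]
contact_force: [-0.0, 1.5, -1.6]
grip_width: 11.9
finger_force: 29.9
time: 27.17
tool_pos: [516.0, 330.8, 97.4]
tcp_rot: [-3.141, 0.001, 1.732]
contact_force: [0.2, 2.8, -1.5]
grip_width: 11.7
finger_force: 29.9
```

```bash
python3 -m inch '[0,0,0,0,0,0.0015,1, 0,0,0,0,0,0.001,1, 0,0,0,0,0,0,1]'
python3 -m inch '[0,0,0,0,0,0.0015,1, 0,0,0,0,0,0,1, 0,0,0,0,0,0,1]'
python3 -m inch '[0,0,0,0,0,0.001,1, 0,0,0,0,0,0,1, 0,0,0,0,0,0,1]'
python3 -m inch '[0,0,0,0,0,0.001,1, 0,0,0,0,0,0,1, 0,0,0,0,0,0,1]'
```

```text
time: 27.42
tool_pos: [515.9, 330.7, 95.4]
tcp_rot: [-3.141, 0.001, 1.732]
contact_force: [0.5, 1.0, -0.4]
grip_width: 11.5
finger_force: 30.0
time: 27.67
tool_pos: [516.1, 330.9, 94.8]
tcp_rot: [3.141, 0.0, 1.732]
contact_force: [-1.5, 0.2, 2.9]
grip_width: 11.3
finger_force: 30.0
time: 27.92
tool_pos: [516.3, 331.1, 94.7]
tcp_rot: [3.14, -0.0, 1.732]
contact_force: [-2.7, -0.2, 7.9]
grip_width: 11.4
finger_force: 30.1
time: 28.17
tool_pos: [516.4, 331.3, 94.6]
tcp_rot: [3.14, -0.0, 1.732]
contact_force: [-3.0, -0.3, 10.7]
grip_width: 11.6
finger_force: 30.1
```

```bash
python3 -m inch '[0,0,0,0,0,-0.001,1, 0,0,0,0,0,0,0.4, 0,0,0,0,0,0,0.4, 0,0,0,0,0,0,0.4, 0,0,0,0,0,0,0.4, 0,0,0,0,0,0,0.4]'
python3 -m inch '[0,0,0,0,0,-0.01,0.4, 0,0,0,0,0,-0.02,0.4, 0,0,0,0,0,-0.03,0.4, 0,0,0,0,0,-0.04,0.4, 0,0,0,0,0,-0.04,0.4, 0,0,0,-0.04,0,-0.01,0.4, 0,0,0,-0.04,0,0,0.4, 0,0,0,-0.04,0,0,0.4, 0,0,0,-0.04,0,0,0.4, 0,0,0,0,0,0,0.4]'
python3 - <<'E'
from h import *
S=cap('side','side7');T=cap('top','top7');W=cap('wrist','w7')
def cr(c,w,h,s):
    q=proj(c,[516.5,322.5,70]);x,y=int(q[0]-w/2),int(q[1]-h/2);print(q,x,y);return cv2.resize(c['image'][y:y+h,x:x+w,::-1],(w*s,h*s),interpolation=3)
cv2.imwrite('pics/end.png',np.hstack([cr(S,40,60,10),cr(T,40,60,10)]))
o=get_obs();print(o['contact_force'])
h=cv2.cvtColor(S['image'],cv2.COLOR_RGB2HSV)[...,1]
print('\n'.join('%d '%r+' '.join('%3d'%v for v in h[r,270:304]) for r in range(158,206)))
E
```

```text
time: 28.67
tool_pos: [516.0, 330.9, 93.3]
tcp_rot: [-3.141, 0.0, 1.732]
contact_force: [0.2, 0.5, 0.0]
grip_width: 27.4
finger_force: 0.0
time: 29.5
tool_pos: [537.6, 199.7, 214.5]
tcp_rot: [3.141, 0.002, 1.728]
contact_force: [0.3, 0.3, 0.8]
grip_width: 27.4
finger_force: 0.0
[287.81747598 185.77345181] 267 155
[272.03938479 213.42575546] 252 183
[-0.70005784 -0.08048993 -0.19741345]
158 121 122 119 119 116 116 117 106 106 105 103  97  91  83  74  64  55  56  52  46  42  35  24  20  19  24  16  12   4  12  12   8  11  15
159 120 121 121 121 119 122 119 120 120 118 117 119 121 115 110 110 103  97  91  88  82  73  67  53  55  54  48  41  40  38  30  29  28  24
160 118 122 122 121 123 122 122 122 121 122 119 122 124 122 122 121 122 118 119 117 112 109 107 105 106 104  98  94  95  91  92  93  84  74
161 120 119 119 122 122 122 122 121 121 121 122 121 120 122 123 122 123 123 122 121 121 123 122 122 121 122 120 121 118 119 118 118 115 113
162 120 117 121 122 121 121 121 123 122 121 121 119 119 121 121 122 122 121 123 123 123 122 123 122 122 121 123 122 122 122 121 121 121 121
163 117 117
[... 5308 characters left out ...]

201 122 121 121 121 120 119 120 120 119 122 120 121 121 122 121 120 122 120 115 106 110 120 122 122 121 121 119 119 121 122 122 118  99  74
202 122 122 121 121 119 119 120 120 119 121 121 122 122 121 121 121 122 121 120 120 120 120 121 121 122 120 119 119 122 122 122 122 118 100
203 121 122 122 120 122 121 121 117 120 119 120 121 121 122 122 122 123 122 123 122 123 121 121 120 122 121 121 120 123 122 122 122 121 111
204 122 120 123 122 121 121 121 117 120 121 121 119 119 121 122 121 121 122 122 123 122 122 121 122 121 122 123 121 122 120 118 120 119 116
205 122 122 121 121 123 121 121 121 119 119 120 121 121 122 121 121 122 121 121 121 122 120 121 121 121 122 122 120 118 117 119 118 116 118
```

```bash
python3 - <<'E'
from h import *
S=load('side7');a=.16;h=np.array([517.3,322.5,0]);cy=np.array([-np.sin(a),np.cos(a),0])
for n,y,z in [('tip',0,31),('disc top',6,115),('disc mid',6,100),('foot -y',-7,70),('foot +y',19,70),('bent end',15.5,36)]: print(n,proj(S,h+cy*y+[0,0,z]).round(1))
a0=load('top0')['image'].astype(int);a1=load('top7')['image'].astype(int);d=(abs(a0-a1).sum(2)>90).astype(np.uint8)
n,_,st,_=cv2.connectedComponentsWithStats(d);print([list(s) for s in st[1:] if s[4]>12])
E
```

```text
tip [289.5 200.6]
disc top [285.2 166.2]
disc mid [285.7 172.3]
foot -y [289.8 187.3]
foot +y [283.8 181.5]
bent end [285.8 195.2]
[[np.int32(377), np.int32(99), np.int32(19), np.int32(24), np.int32(132)], [np.int32(336), np.int32(109), np.int32(18), np.int32(14), np.int32(138)], [np.int32(273), np.int32(116), np.int32(196), np.int32(284), np.int32(24042)], [np.int32(353), np.int32(119), np.int32(25), np.int32(20), np.int32(347)], [np.int32(330), np.int32(123), np.int32(7), np.int32(4), np.int32(15)], [np.int32(340), np.int32(124), np.int32(49), np.int32(33), np.int32(622)], [np.int32(383), np.int32(125), np.int32(12), np.int32(21), np.int32(139)], [np.int32(380), np.int32(126), np.int32(5), np.int32(9), np.int32(19)], [np.int32(311), np.int32(135), np.int32(30), np.int32(20), np.int32(245)], [np.int32(261), np.int32(208), np.int32(15), np.int32(14), np.int32(121)], [np.int32(379), np.int32(231), np.int32(15), np.int32(9), np.int32(53)], [np.int32(376), np.int32(235), np.int32(13), np.int32(6), np.int32(49)], [np.int32(353), np.int32(278), np.int32(13), np.int32(6), np.int32(51)], [np.int32(430), np.int32(377), np.int32(83), np.int32(23), np.int32(1149)], [np.int32(342), np.int32(379), np.int32(33), np.int32(21), np.int32(624)]]
```

The tip's lower end (289,200.7), the disc and the foot all match the projection for a clip that is home, so I'm handing in.

```bash
python3 -c "
from plant import close_job
print(close_job())"
```

```text
the job is handed in; nothing more can be done
None
```

The R-clip is out of its block and in the shaft's cross-hole, grip seated (highest press read 10.7 N), released and handed in at about 30 s; the seating was checked in the side image, the bent leg's snap only inferred from that depth (the roughly 8 N push never showed), and I saw no contact with the other things but did not measure their positions afterwards.

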